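Mount a plate cassette in the casting stand

TASK

Take the white plate cassette out of the draining rack and mount it in the casting stand: with the cassette leaning towards the open front of the stand, set its foot down into the slot behind the front lip, then straighten it upright under the two hold-down lugs until both side catches snap shut in front of it, and let go. Leave the two plain glass plates standing in the rack and do not knock over or push away the small and the big beaker or the measuring cylinder.

Things in the scene. Friction and masses are not known exactly. Their poses are not given: they have to be found in the camera images.
- cassette_center (a point): Centre of the plate cassette, half-way up (56 mm above its foot): a flat white plastic frame with clear glass panes, 8 mm thick (its x), 100 mm wide (y), z from foot to tab. The wide part is 84 mm high with two square shoulders; between them a 52 mm wide, 8 mm thick grip tab rises to 112 mm. Both faces are alike: mount it either way round. Loose, about 0.12 kg.
- cassette_grip (a point): Point in the middle of the cassette's grip tab, 100 mm above the foot and 12 mm below the top; the place to pinch it across its 8 mm thickness (along its x). Axes as the cassette.
- cassette_foot (a point): Middle of the cassette's underside (foot); it starts 3 mm above the bench, the cassette upright in one of the three places of the draining rack. Axes as the cassette.
- cassette: The cassette as a whole; origin in the middle of its underside (the foot), axes as above.
- stand: Casting stand, fixed: grey base 102 x 160 x 12 mm with a metal frame. Origin on the bench under the slot's back wall; x from its open front to its back, y left as seen from the front, z up. Side cheeks: inner faces at y +53 and -53 mm, from x 0 forward to x -29 (front edges bevelled), up to z 92. Seated, the cassette is upright and square to the stand, its faces at about x -9 and -1 mm.
- stand_slot (a point): Middle of the slot floor (stand frame x -5, y 0, z 12 mm; axes as the stand). In the stand's frame, mm: back wall x 0, with a rail up to z 26; the front lip's inner face flares outwards from x -10 at the floor to x -16 at z 23, its top is at z 24.5, its outer face at x -23. 10 mm wide at the floor for the 8 mm foot; the cassette can lean forward in it up to about 25 degrees.
- stand_lugs (a point): Point midway between the tips of the two hold-down lugs (stand frame x -7, y 0, z 98.5 mm). Two posts, front faces at x 0, y 34 to 65 mm either side, reach z 104; between them is an open window for a finger. At the post tops the lugs stick forward to x -7, undersides at z 98.5, over the seated cassette's shoulders (z 96), so it cannot come straight down from above.
- catch_left (a joint): Travel (m) of the spring catch in the left cheek, a bevelled steel bolt like a door latch, z 71 to 85 mm of the stand: 0 = fully out (closed), 0.008 = flush with the cheek, at most 0.011. Straightening the cassette presses it aside (spring 1 N out, 2 N when flush; 5 to 10 N on the cassette for both catches); it springs back in front of the cassette's front face.
- catch_right (a joint): The same for the spring catch in the right cheek (mirror image).
- catch_left_nose (a point): Inner tip of the left catch at its flat back: stand frame x -10, y +45, z 78 mm when closed, 5 mm in over the cassette's edge. The bevel runs from x -24 at the cheek to x -12 at the tip. The catch snaps back once the cassette's front face has passed x -10.
- catch_right_nose (a point): The same point of the right catch: stand frame x -10, y -45, z 78 mm when closed.
- drain_rack: Draining rack, fixed: steel drip tray 120 x 132 x 14 mm, floor 3 mm thick, with three places at x -32, 0 and +32 mm (own frame, origin under its centre, z up), each between two wire hoops 48 mm high, 76 mm wide that leave 10 mm for a plate standing across x. Cassette and two glass plates stand in the three places, in any order.
- plate_a: Plain rectangular glass plate, 6 mm thick (x) x 100 mm (y) x 72 mm high, standing in the draining rack, without a tab. Origin at the middle of its underside.
- plate_b: A second plain glass plate, the same as plate_a.
- small_beaker: Small glass beaker, 68 mm across, 90 mm high, standing on the bench behind and between rack and stand. Origin under its centre.
- big_beaker: Larger glass beaker, 99 mm across, 129 mm high, standing on the bench to the right. Origin under its centre.
- cylinder: Stoppered measuring cylinder, 40 mm across, 191 mm high, standing on the bench at the left. Origin under its centre.
Not all that is in view belongs to the job. Several things look just like the cassette: the one meant starts farthest to the robot's right.

How it is judged:
By the outcome, as a careful person would: the job done as asked, in the order asked, and still so for the second after the job is handed in, with the robot touching nothing.
It also fails if it takes over 48 s, if anything falls off the work surface, if the arm or the gripper's body presses on something with over 40 N, if the wrist force passes 120 N, or if a joint passes its speed limit or range.

ROBOT

A 6-joint arm with a two-finger parallel gripper is mounted at the origin on a cart in front of the work surface, level with it; the furniture and walls round the work are solid. World frame = base frame: x ahead of the robot, y to its left, z up, the work surface at z = 0. Lengths are in m, angles in rad, forces in N, time in s.
With the tool pointing down it reaches from about 0.35 to 0.875 m from the base axis. Payload 4.2 kg.
Tool frame: the origin (TCP) lies at the centre of the arm's flange, where the gripper is bolted on; the fingertips stand 173 mm ahead of it and the grasp point (between the pads) lies 155 mm ahead of it; z points along the fingers, y is the direction in which the jaws open and shut (so a half turn about z gives the same grasp; the last joint's range is limited). The gripper opens to 85 mm and grips with 20 to 120 N. Pads are 22 mm wide; open, the fingers measure 114 mm over their backs; the gripper's body (76 mm by 85 mm) begins 54 mm behind the grasp point. The pads swing forward as they close: fully open they stand 13 mm farther back than shut.
Start: joints at [-0.868, 0.385, 0.008, 0, -1.194, -0.259], TCP at [0.268, -0.564, 0.405] pointing down, gripper open.
Joint ranges: [-3.14, 3.14], [-1.21, 2.06], [-1.07, 1.41], [-3.16, 2.05], [-2.99, -0.16], [-3.1, 3.1]. Speed limits (rad/s): [2.79, 2.79, 3.14, 3.14, 3.14, 3.14].

INTERFACE

Orientations are given as a unit quaternion [w, x, y, z].
In Python, from plant import r, read_camera, workorder gives the robot as it stands.
- The arm moves only by the tool step_arm, never from a script. Its argument "rows" is one flat list of numbers, 6 for each row, row after row: the shift along the tool's x, y, z in m, then the turn, a rotation vector about the tool's x, y, z in rad. A call has 1 to 12 rows; each row shifts and turns the pose as measured when the row begins, along the tool's axes as they then stand; what a row does not reach is not made up. A row lasts 1/8 s, in which the tool goes at most 62.5 mm and 10.7 degrees, less where a joint would pass 70% of its speed; a pose out of reach is approached as far as the arm can. A call is refused whole if a number of a shift passes 0.0625 or a number of a turn 0.188, either way. A call with a gripper value outside its range is refused whole. "hand" is the opening, from 0 (shut) to 1 (fully open), set as the call begins (left out, the last holds). The fingers move at their own pace and stop on an object; "grip_force" is the grip in N (left out, the last holds). Time passes only in rows, so rows that do not move let the fingers close. It gives the time, the measured TCP pose, the force and the opening at its end, in the units of the state.
- r.observe(): the state, without advancing time (a new reading comes with each control period).
- read_camera(name): name is "scene" or "top" or "wrist"; returns a dict with "color" (400x640x3 uint8, red, green, blue), "range_z" (400x640 float32, m along the optical axis (not along the pixel's ray), 0 where there is no reading), "K" (3x3 intrinsics, pixels), "R" (3x3) and "t" (3): a world point X has camera coordinates R X + t. Camera axes: x right, y down, z forward; pixel columns grow to the right and rows downward; lengths in m; the calibration is good to about 2 mm. A picture is of the moment at which its call begins.
- workorder.hand_in(): hands the job in, once; it reports no verdict.
The state is a dict: "time_s": time; "joint_positions": joint angles; "dq": joint speeds; "joint_efforts": joint torques, N m; "tcp_pos": TCP position; "ee_rot": TCP orientation; "ft_force": force on the tool from outside, world axes, zero at the start; "ft_torque": the same for the moment, N m; "gripper_width": finger opening in m.
Only numpy, scipy, OpenCV 4.12 (cv2) and the standard library are available. Lean on these libraries where they do the work, as an engineer would, in place of code of your own. Each camera call takes 0.05 s, during which the arm holds its last target.

## Working session

There is one attempt and no reset: what is moved stays moved. The work goes in short steps, Python scripts to look and compute and a tool call to move; the robot and the scene stay as the last step left them, time stands still between calls to the robot, and variables do not carry over. Pictures are saved under pics/ and viewed, and the job is handed in when it is done.

Besides the shell and the picture viewer there is one more tool, called after "Call:" as name(argument=value, ...) on one line, values as JSON. step_arm: Moves the arm, as the interface text tells. Its arguments: {"type":"object","properties":{"rows":{"type":"array"},"hand":{"type":"number"},"grip_force":{"type":"number"}},"required":["rows"]}

```bash
ls; mkdir -p pics; cat > h.py <<'E'
import numpy as np, cv2
from plant import r, read_camera, workorder
def save(n,c): cv2.imwrite('pics/'+n+'.png', c[:,:,::-1])
def P(c,u,v,z=None):
    K,R,t=c['K'],c['R'],c['t']; d=np.linalg.inv(K)@np.array([u,v,1.])
    o=-R.T@t; D=R.T@d
    if z is None: return o+D*c['range_z'][int(v),int(u)]
    return o+D*(z-o[2])/D[2]
def cloud(c):
    K,R,t=c['K'],c['R'],c['t']; Z=c['range_z']; v,u=np.mgrid[:400,:640]
    d=np.stack([(u-K[0,2])/K[0,0],(v-K[1,2])/K[1,1],np.ones_like(Z)],-1)*Z[...,None]
    return (d-t)@R
E
python3 - <<'E'
from h import *
for n in ['scene','top','wrist']:
    c=read_camera(n); save(n+'0',c['color']); print(n,-c['R'].T@c['t'],c['R'].round(2).tolist(),c['K'][0,0])
s=r.observe(); print(s)
E
```

```text
pics
scene [ 1.07495471 -0.98023682  1.57640954] [[0.88, 0.48, 0.01], [0.39, -0.7, -0.6], [-0.29, 0.53, -0.8]] 506.4155469867902
top [ 0.27789527 -0.00544624  1.3763464 ] [[-0.06, -1.0, -0.0], [-0.98, 0.06, -0.2], [0.2, -0.01, -0.98]] 419.182388345218
wrist [ 0.19307213 -0.59955757  0.37392582] [[-0.43, 0.9, 0.0], [0.86, 0.41, 0.32], [0.29, 0.14, -0.95]] 343.27756680882067
{'time_s': 0.15, 'joint_positions': array([-8.68358880e-01,  3.85401819e-01,  6.92895688e-03, -3.30997769e-04,
       -1.19401871e+00, -2.58603005e-01]), 'dq': array([ 0.00035998, -0.00230595,  0.00425952,  0.00089812,  0.00085654,
       -0.00143975]), 'joint_efforts': array([-5.84168611e-04, -3.92679441e+01,  1.88582933e+01,  4.18862030e+00,
       -3.36986515e-03, -1.14966767e-06]), 'tcp_pos': array([ 0.26834446, -0.56429684,  0.4038583 ]), 'ee_rot': array([-2.55388105e-04, -2.20040625e-01,  9.75490329e-01,  8.22742349e-04]), 'ft_force': array([ 0.33191658, -0.35927962,  0.1777443 ]), 'ft_torque': array([-0.0214775 ,  0.02481786,  0.05136805]), 'gripper_width': 0.08571699763079542}
```

View pics/scene0.png

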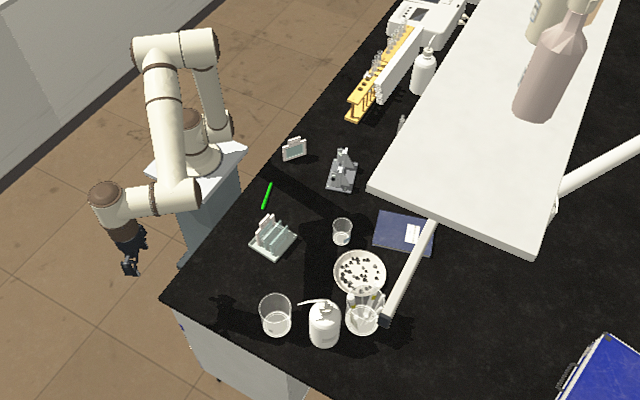

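View pics/top0.png

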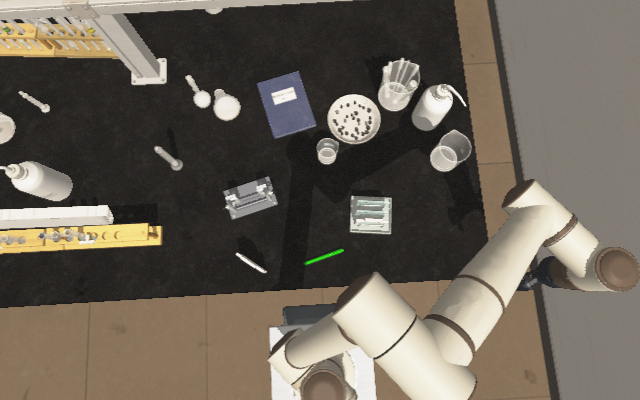

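View pics/wrist0.png

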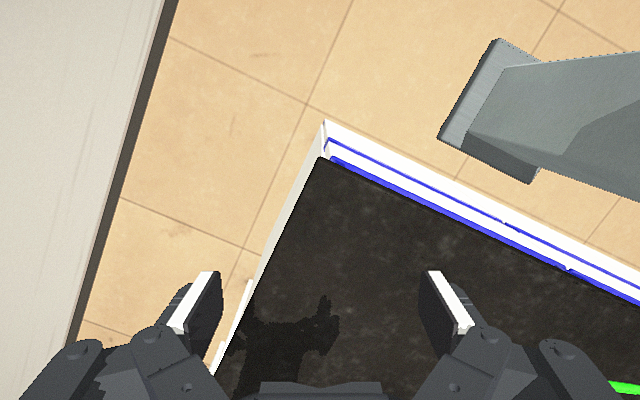

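The scene view shows two cassette look-alikes with tabs. One is in the rack at about (268,228). The other stands loose at about (294,148), further to the robot's left. The stand is at (341,172). I'll enlarge the rack and stand.

```bash
python3 - <<'E'
from h import *
s=read_camera('scene');t=read_camera('top')
a=cv2.resize(s['color'][120:270,230:370],None,fx=4,fy=4,interpolation=cv2.INTER_CUBIC); save('s_crop',a)
b=cv2.resize(t['color'][170:280,215:405],None,fx=4,fy=4,interpolation=cv2.INTER_CUBIC); save('t_crop',b)
for n,c in(('s',s),('t',t)):
    W=cloud(c); np.save(n+'W.npy',W)
print('rack cass',P(s,268,228),'other',P(s,294,148),'stand',P(s,341,172))
E
```

```text
rack cass [ 0.45828421 -0.17059799  0.0487146 ] other [0.34984981 0.20341334 0.05921046] stand [0.58410611 0.15746155 0.09334513]
```

View pics/s_crop.png

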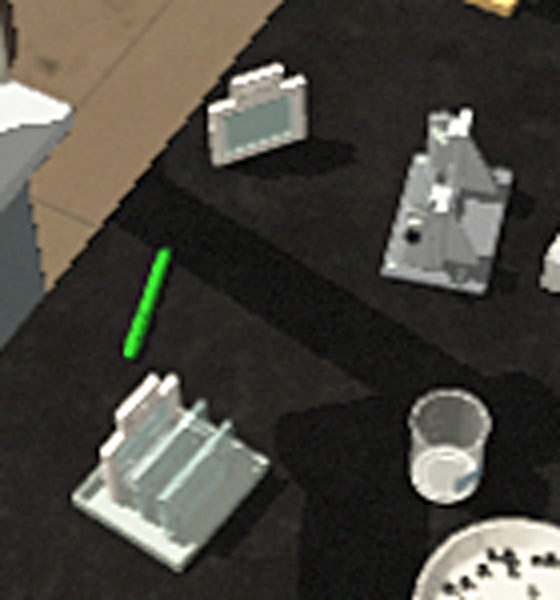

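View pics/t_crop.png

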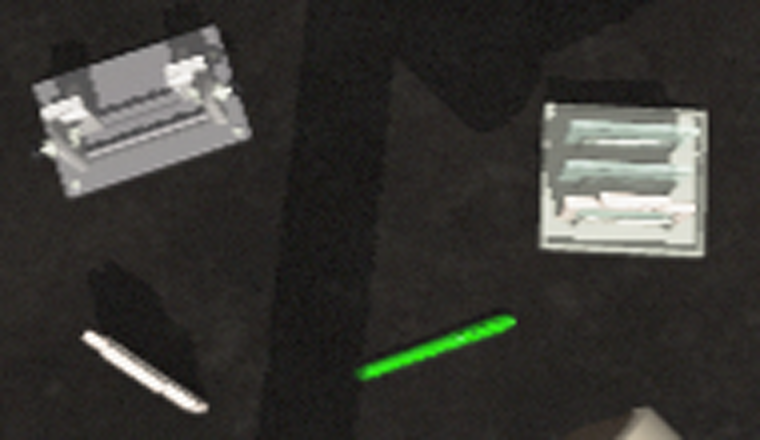

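```bash
python3 - <<'E'
from h import *
t=read_camera('top'); s=read_camera('scene')
g=t['color'].astype(int); 
def quad(c,roi,thr,z,name):
    u0,v0,u1,v1=roi; m=np.zeros((400,640),np.uint8)
    sub=c['color'][v0:v1,u0:u1].min(2)>thr; m[v0:v1,u0:u1]=sub*255
    m=cv2.morphologyEx(m,cv2.MORPH_CLOSE,np.ones((5,5)))
    cs,_=cv2.findContours(m,cv2.RETR_EXTERNAL,cv2.CHAIN_APPROX_NONE); k=max(cs,key=cv2.contourArea)
    # undistort to plane
    q=np.array([P(c,*p[0],z)[:2] for p in k])
    rc=cv2.minAreaRect((q*1000).astype(np.float32)); print(name,rc)
quad(t,(345,190,398,242),80,0.014,'rack top')
quad(t,(218,172,282,224),75,0.012,'stand top')
# cloud views
for n,c in(('top',t),('scene',s)):
    W=cloud(c).reshape(-1,3)
    for nm,(cx,cy) in (('rack',(0.47,-0.165)),('stand',(0.58,0.16))):
        for z0,z1 in((.008,.02),(.06,.08),(.085,.095),(.1,.125)):
            k=W[(abs(W[:,0]-cx)<.12)&(abs(W[:,1]-cy)<.12)&(W[:,2]>z0)&(W[:,2]<z1)]
            if len(k)>5: print(n,nm,z0,z1,len(k),k[:,:2].min(0).round(3),k[:,:2].max(0).round(3),k.mean(0).round(3))
# tab white mask
W=cloud(t); k=W[(abs(W[...,0]-.45)<.05)&(abs(W[...,1]+.165)<.08)&(W[...,2]>.07)]
print(k.round(3)[:60])
E
```

```text
rack top ((483.2657775878906, -190.76760864257812), (135.2615509033203, 122.7226333618164), 84.43606567382812)
stand top ((565.0384521484375, 206.3537139892578), (102.91854095458984, 168.4451141357422), 15.253284454345703)
top rack 0.008 0.02 338 [ 0.352 -0.278] [ 0.587 -0.046] [ 0.466 -0.169  0.013]
top rack 0.06 0.08 193 [ 0.444 -0.245] [ 0.523 -0.136] [ 0.494 -0.191  0.072]
top rack 0.085 0.095 47 [ 0.445 -0.233] [ 0.461 -0.138] [ 0.452 -0.185  0.089]
top rack 0.1 0.125 60 [ 0.446 -0.211] [ 0.458 -0.16 ] [ 0.452 -0.184  0.114]
top stand 0.008 0.02 911 [0.46  0.048] [0.692 0.28 ] [0.567 0.197 0.013]
top stand 0.06 0.08 45 [0.516 0.113] [0.598 0.278] [0.553 0.197 0.071]
top stand 0.085 0.095 97 [0.518 0.115] [0.586 0.277] [0.55  0.191 0.09 ]
top stand 0.1 0.125 90 [0.544 0.138] [0.587 0.264] [0.564 0.201 0.105]
scene rack 0.008 0.02 422 [ 0.35  -0.282] [ 0.589 -0.045] [ 0.477 -0.181  0.012]
scene rack 0.06 0.08 218 [ 0.441 -0.245] [ 0.524 -0.136] [ 0.489 -0.19   0.071]
scene rack 0.085 0.095 42 [ 0.444 -0.232] [ 0.521 -0.133] [ 0.455 -0.187  0.089]
scene rack 0.1 0.125 59 [ 0.448 -0
[... 1081 characters left out ...]
75]
 [ 0.484 -0.191  0.078]
 [ 0.485 -0.195  0.072]
 [ 0.484 -0.198  0.075]
 [ 0.484 -0.201  0.077]
 [ 0.484 -0.205  0.071]
 [ 0.484 -0.207  0.075]
 [ 0.484 -0.211  0.072]
 [ 0.484 -0.214  0.073]
 [ 0.483 -0.217  0.075]
 [ 0.483 -0.22   0.075]
 [ 0.483 -0.223  0.072]
 [ 0.482 -0.225  0.079]
 [ 0.483 -0.23   0.073]
 [ 0.481 -0.235  0.08 ]
 [ 0.484 -0.157  0.07 ]
 [ 0.484 -0.167  0.071]
 [ 0.483 -0.17   0.072]
 [ 0.483 -0.173  0.074]
 [ 0.483 -0.176  0.074]
 [ 0.483 -0.183  0.07 ]
 [ 0.482 -0.185  0.073]
 [ 0.482 -0.188  0.073]
 [ 0.481 -0.191  0.077]
 [ 0.481 -0.194  0.076]
 [ 0.481 -0.198  0.074]
 [ 0.481 -0.201  0.074]
 [ 0.481 -0.204  0.073]
 [ 0.481 -0.207  0.073]
 [ 0.48  -0.21   0.078]]
```

The thing to take is the cassette in the rack's front place. Its tab is at about (0.452,-0.184,0.114), which is further right than the loose one at y≈+0.20. In the scene crop it is at (145,425), and it's the only item in the rack with a white frame and tab. The stand's front faces the robot. Next is a planning helper and a move above the rack for a wrist view.

```bash
cat >> h.py <<'E'
from scipy.spatial.transform import Rotation as Ro, Slerp
def pose():
    s=r.observe(); q=s['ee_rot']; return np.array(s['tcp_pos']),Ro.from_quat([q[1],q[2],q[3],q[0]]),s
def tool(yawdeg,lean=0.):
    # tool x at world angle yawdeg, z down; lean (deg) : tool tilted about its own x
    a=np.deg2rad(yawdeg); x=np.array([np.cos(a),np.sin(a),0]); z=np.array([0,0,-1.]); y=np.cross(z,x)
    return Ro.from_matrix(np.stack([x,y,z],1))*Ro.from_rotvec([np.deg2rad(lean),0,0])
def plan(pt,Rt,n=None,p0=None,R0=None):
    p,R,s=pose()
    if p0 is not None: p,R=p0,R0
    rv=(R.inv()*Rt).as_rotvec(); d=np.linalg.norm(pt-p)
    if n is None: n=max(1,int(np.ceil(max(d/.05,np.linalg.norm(rv)/.15))))
    print('dist',d.round(4),'turn deg',np.degrees(rv).round(2),'rows',n)
    for i in range(n):
        Ri=R*Ro.from_rotvec(rv*i/n)
        print(np.r_[Ri.inv().apply((pt-p)/n),rv/n].round(4).tolist())
    return
E
python3 - <<'E'
from h import *
p,R,s=pose(); print(R.as_matrix().round(3))
plan(np.array([.44,-.16,.40]),tool(264.4))
E
```

```text
[[-0.903 -0.429 -0.   ]
 [-0.429  0.903  0.   ]
 [ 0.     0.    -1.   ]]
dist 0.4394 turn deg [ 3.000e-02  1.000e-02 -5.898e+01] rows 9
[-0.0365, 0.0324, 0.0005, 0.0001, 0.0, -0.1144]
[-0.04, 0.028, 0.0005, 0.0001, 0.0, -0.1144]
[-0.0429, 0.0233, 0.0005, 0.0001, 0.0, -0.1144]
[-0.0453, 0.0182, 0.0005, 0.0001, 0.0, -0.1144]
[-0.0471, 0.0129, 0.0005, 0.0001, 0.0, -0.1144]
[-0.0482, 0.0075, 0.0005, 0.0001, 0.0, -0.1144]
[-0.0488, 0.0019, 0.0005, 0.0001, 0.0, -0.1144]
[-0.0487, -0.0037, 0.0005, 0.0001, 0.0, -0.1144]
[-0.0479, -0.0092, 0.0005, 0.0001, 0.0, -0.1144]
```

Call:
step_arm(rows=[-0.0365,0.0325,0,0,0,-0.114,-0.04,0.028,0,0,0,-0.114,-0.043,0.0235,0,0,0,-0.114,-0.0455,0.018,0,0,0,-0.114,-0.047,0.013,0,0,0,-0.114,-0.048,0.0075,0,0,0,-0.114,-0.049,0.002,0,0,0,-0.114,-0.0485,-0.0035,0,0,0,-0.114,-0.048,-0.009,0,0,0,-0.114])

```text
time_s: 1.48
tcp_pos: [0.4384, -0.1483, 0.4047]
ee_rot: [0.001, -0.681, 0.733, -0.001]
ft_force: [0.3, -0.2, 0.4]
gripper_width: 0.0854
```

```bash
python3 - <<'E'
from h import *
p,R,s=pose(); print(p,R.as_matrix().round(3),s['time_s'],s['joint_positions'].round(2))
c=read_camera('wrist'); save('w1',c['color'])
W=cloud(c); k=(W[...,2]>.105)&(W[...,2]<.125)&(abs(W[...,0]-.45)<.05)
print(k.sum(),W[k].min(0),W[k].max(0),W[k].mean(0)); v,u=np.where(k); print(u.min(),u.max(),v.min(),v.max())
E
```

```text
[ 0.43835388 -0.1483363   0.40468556] [[-0.073 -0.997  0.003]
 [-0.997  0.073 -0.001]
 [ 0.    -0.003 -1.   ]] 1.475 [ 0.03  0.1  -0.37  0.   -1.09 -0.1 ]
789 [ 0.44604653 -0.20950873  0.10519324] [ 0.45907073 -0.15780765  0.11776451] [ 0.45212893 -0.18440836  0.11522539]
293 305 120 188
```

View pics/w1.png

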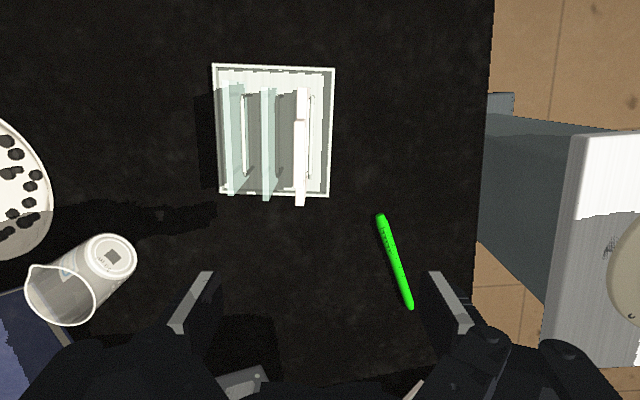

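Wrist view: the cassette is the white strip at (300,145) and the glass plates are at (233,140) and (268,145). The tab top is at z=0.115 and 52 mm long, as specified. I'll fit it and plan the approach.

```bash
python3 - <<'E'
from h import *
p,R,s=pose()
for n in('wrist','top','scene'):
    c=read_camera(n)
    W=cloud(c); k=(W[...,2]>.1115)&(W[...,2]<.12)&(abs(W[...,0]-.45)<.03)&(abs(W[...,1]+.185)<.04)
    print(n,k.sum(),cv2.minAreaRect((W[k][:,:2]*1000).astype(np.float32)))
    if n!='scene':
        m=(c['color'].min(2)>(235 if n=='wrist' else 200)); kk=k&m
        v,u=np.where(kk); q=np.array([P(c,a,b,.115)[:2] for a,b in zip(u,v)])*1000
        print(' rays',len(q),cv2.minAreaRect(q.astype(np.float32)))
plan(np.array([.4525,-.184,.35]),tool(264.4))
E
```

```text
wrist 719 ((452.5971374511719, -183.47952270507812), (51.39767837524414, 8.07762336730957), 83.70684814453125)
 rays 675 ((452.2843017578125, -183.51095581054688), (51.26789855957031, 7.66416072845459), 83.52792358398438)
top 0 ((0.0, 0.0), (0.0, 0.0), 0.0)Traceback (most recent call last):
  File "<stdin>", line 10, in <module>
cv2.error: OpenCV(4.12.0) /io/opencv/modules/imgproc/src/convhull.cpp:143: error: (-215:Assertion failed) total >= 0 && (depth == CV_32F || depth == CV_32S) in function 'convexHull'
```

```bash
python3 - <<'E'
from h import *
plan(np.array([.555,.225,.40]),tool(285.))
E
```

```text
dist 0.3909 turn deg [ -0.17  -0.04 -19.2 ] rows 8
[-0.0476, -0.0111, 0.0006, -0.0004, -0.0001, -0.0419]
[-0.0471, -0.0131, 0.0006, -0.0004, -0.0001, -0.0419]
[-0.0465, -0.015, 0.0006, -0.0004, -0.0001, -0.0419]
[-0.0458, -0.017, 0.0006, -0.0004, -0.0001, -0.0419]
[-0.0451, -0.0189, 0.0006, -0.0004, -0.0001, -0.0419]
[-0.0442, -0.0207, 0.0006, -0.0004, -0.0001, -0.0419]
[-0.0433, -0.0226, 0.0006, -0.0004, -0.0001, -0.0419]
[-0.0424, -0.0244, 0.0006, -0.0004, -0.0001, -0.0419]
```

Call:
step_arm(rows=[-0.0475,-0.011,0.0005,0,0,-0.042,-0.047,-0.013,0.0005,0,0,-0.042,-0.0465,-0.015,0.0005,0,0,-0.042,-0.046,-0.017,0.0005,0,0,-0.042,-0.045,-0.019,0.0005,0,0,-0.042,-0.044,-0.021,0.0005,0,0,-0.042,-0.043,-0.0225,0.0005,0,0,-0.042,-0.0425,-0.0245,0.0005,0,0,-0.042,0,0,0,0,0,0])

```text
time_s: 2.75
tcp_pos: [0.5609, 0.226, 0.4002]
ee_rot: [0.0, 0.791, -0.612, 0.002]
ft_force: [-0.3, -0.5, 0.5]
gripper_width: 0.0855
```

```bash
python3 - <<'E'
from h import *
p,R,s=pose(); print(p,s['time_s'])
c=read_camera('wrist'); save('w2',c['color']); np.savez('w2.npz',W=cloud(c),col=c['color'],K=c['K'],R=c['R'],t=c['t'])
save('w2c',cv2.resize(c['color'][20:270,180:500],None,fx=2.4,fy=2.4,interpolation=cv2.INTER_CUBIC))
E
```

```text
[0.56087702 0.22600341 0.40016375] 2.75
```

View pics/w2.png

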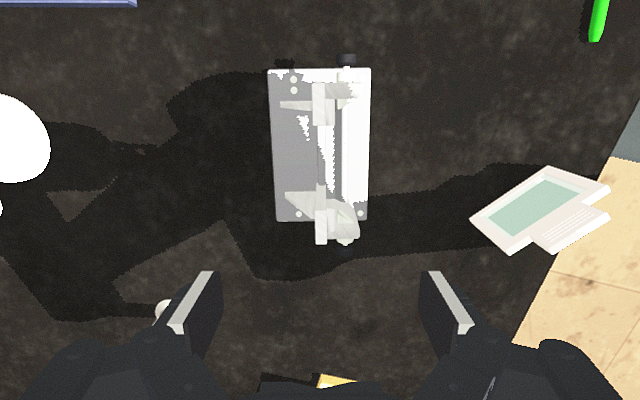

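View pics/w2c.png

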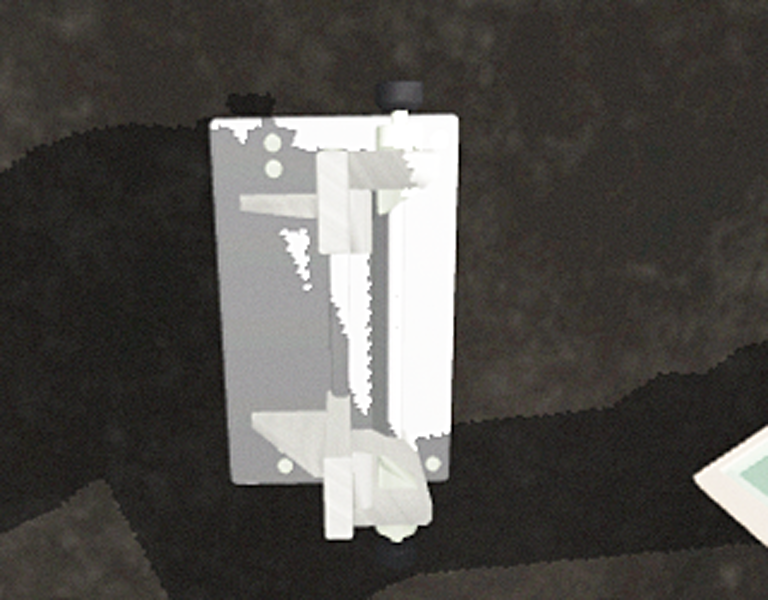

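Wrist view: stand base spans (270,68)–(370,220), with the lip and front on the right (robot side) and the posts with lugs at (322,105) and (322,220). Next I'll fit the frame.

```bash
cat > fit.py <<'E'
from h import *
d=np.load('w2.npz'); W=d['W']; A=W.reshape(-1,3)
near=(abs(A[:,0]-.565)<.12)&(abs(A[:,1]-.205)<.12)
def rect(z0,z1):
    k=A[near&(A[:,2]>z0)&(A[:,2]<z1)]; return cv2.minAreaRect((k[:,:2]*1000).astype(np.float32)),len(k),k
print('base',rect(.0085,.016)[:2])
print('tops',rect(.1005,.110)[:2])
for yaw in (15,15.5,16):
  a=np.deg2rad(yaw); ex=np.array([np.cos(a),np.sin(a)]); ey=np.array([-ex[1],ex[0]]); c0=np.array([.565,.205])
  q=A[near].copy(); xy=(q[:,:2]-c0); X=xy@ex*1000; Y=xy@ey*1000; Z=q[:,2]*1000
  print(yaw)
  for nm,z0,z1 in(('tops',101,109),('cheek',88,95),('lip',21,28),('base',9,15)):
    k=(Z>z0)&(Z<z1)
    for sg in(-1,1):
      kk=k&(Y*sg>8); print(nm,sg,kk.sum(),'x',np.percentile(X[kk],[1,5,50,95,99]).round(1),'y',np.percentile(Y[kk],[1,5,50,95,99]).round(1),'z',np.median(Z[kk]).round(1))
E
python3 fit.py
```

```text
base (((566.475341796875, 204.4705047607422), (102.25547790527344, 160.1522674560547), 15.47955322265625), 9758)
tops (((563.1304321289062, 203.55296325683594), (17.025388717651367, 129.46922302246094), 15.427057266235352), 1426)
15
tops -1 814 x [-9.9 -9.  -0.2  5.9  6.6] y [-65.5 -63.5 -48.6 -36.3 -35.4] z 104.8
tops 1 611 x [-11.  -10.1  -1.    5.1   5.8] y [32.9 33.2 45.  61.1 63.1] z 104.8
cheek -1 593 x [-31.5 -30.  -17.1  -4.7  -0.2] y [-71.5 -65.6 -60.5 -54.7 -54.6] z 93.1
cheek 1 432 x [-32.5 -30.8 -19.3  -1.1   4.7] y [32.9 33.4 57.5 63.1 63.8] z 92.9
lip -1 504 x [-26.4 -25.7 -19.8  16.   37.8] y [-50.8 -46.4 -24.1  -9.6  -8.3] z 25.4
lip 1 639 x [-28.8 -26.5 -19.3  26.9  36.7] y [ 8.5 10.1 29.4 51.9 52.5] z 25.5
base -1 4892 x [-48.4 -45.7  16.2  48.7  51.5] y [-80.4 -78.4 -42.8 -11.3  -8.7] z 13.0
base 1 3551 x [-49.2 -46.5  13.4  48.3  51. ] y [ 8.5 10.5 34.  73.8 77.8] z 13.0
15.5
tops -1 814 x [-10.2  -9.4  -0.7   5.5   6.1] y [-65.5 -63.5 -48.6 -36.4 -35.4] z 104.8
tops 1 611 x [-10.6  -9.7  -0.7   5.6   6.2] y [32.9 33.2 45.  61.1 63.1] z 104.8
cheek -1 593 x [-32. 
[... 463 characters left out ...]
4.  73.7 77.6] z 13.0
16
tops -1 814 x [-10.7  -9.8  -1.3   5.1   5.6] y [-65.5 -63.6 -48.6 -36.4 -35.4] z 104.8
tops 1 611 x [-10.2  -9.3  -0.4   6.1   6.7] y [32.9 33.2 45.  61.1 63.1] z 104.8
cheek -1 593 x [-32.6 -31.1 -18.1  -5.7  -1.3] y [-71.1 -65.4 -60.1 -54.6 -54.1] z 93.1
cheek 1 432 x [-31.4 -29.8 -18.3  -0.5   5.3] y [32.9 33.3 57.8 63.4 64.2] z 92.9
lip -1 499 x [-27.1 -26.1 -20.2  15.5  36.9] y [-51.1 -46.3 -24.3  -9.7  -8.5] z 25.4
lip 1 639 x [-27.9 -25.9 -18.8  27.7  37.5] y [ 8.6 10.5 29.5 52.2 52.9] z 25.5
base -1 4899 x [-49.3 -46.4  15.7  47.9  50.8] y [-80.4 -78.5 -42.5 -11.4  -8.6] z 13.0
base 1 3549 x [-48.4 -45.8  13.4  49.   51.7] y [ 8.4 10.5 33.9 73.4 77.3] z 13.0
```

```bash
python3 - <<'E'
from h import *
plan(np.array([.4525,-.1835,.33]),tool(264.))
E
```

```text
dist 0.4279 turn deg [-0.12 -0.18 20.39] rows 9
[0.0409, 0.0229, 0.0079, -0.0002, -0.0004, 0.0395]
[0.0418, 0.0213, 0.0079, -0.0002, -0.0004, 0.0395]
[0.0426, 0.0196, 0.0079, -0.0002, -0.0004, 0.0395]
[0.0433, 0.0179, 0.0079, -0.0002, -0.0004, 0.0395]
[0.044, 0.0162, 0.0079, -0.0002, -0.0004, 0.0395]
[0.0446, 0.0144, 0.0079, -0.0002, -0.0004, 0.0395]
[0.0452, 0.0126, 0.0079, -0.0002, -0.0004, 0.0395]
[0.0456, 0.0108, 0.0078, -0.0002, -0.0004, 0.0395]
[0.046, 0.009, 0.0078, -0.0002, -0.0004, 0.0395]
```

Call:
step_arm(rows=[0.041,0.023,0.008,0,0,0.0395,0.042,0.0215,0.008,0,0,0.0395,0.0425,0.0195,0.008,0,0,0.0395,0.0435,0.018,0.008,0,0,0.0395,0.044,0.016,0.008,0,0,0.0395,0.0445,0.0145,0.008,0,0,0.0395,0.045,0.0125,0.008,0,0,0.0395,0.0455,0.011,0.008,0,0,0.0395,0.046,0.009,0.007,0,0,0.0395,0,0,0,0,0,0])

```text
time_s: 4.05
tcp_pos: [0.4333, -0.209, 0.3305]
ee_rot: [0.0, -0.655, 0.755, -0.003]
ft_force: [0.0, -0.3, 0.9]
gripper_width: 0.0856
```

```bash
python3 - <<'E'
from h import *
p,R,s=pose(); print(p,s['time_s'])
c=read_camera('wrist'); save('w3',c['color'])
W=cloud(c); k=(W[...,2]>.1115)&(W[...,2]<.12)&(abs(W[...,0]-.45)<.03)&(abs(W[...,1]+.185)<.04)
print(k.sum(),cv2.minAreaRect((W[k][:,:2]*1000).astype(np.float32)))
plan(np.array([.4525,-.1835,.259]),tool(264.))
E
```

```text
[ 0.43327342 -0.20899723  0.33052598] 4.05
1016 ((452.64215087890625, -183.51495361328125), (52.50537109375, 8.112536430358887), 83.60602569580078)
dist 0.0782 turn deg [-0.28 -0.2  -2.  ] rows 2
[-0.0136, -0.0073, 0.0359, -0.0025, -0.0018, -0.0175]
[-0.0134, -0.0077, 0.0359, -0.0025, -0.0018, -0.0175]
```

View pics/w3.png

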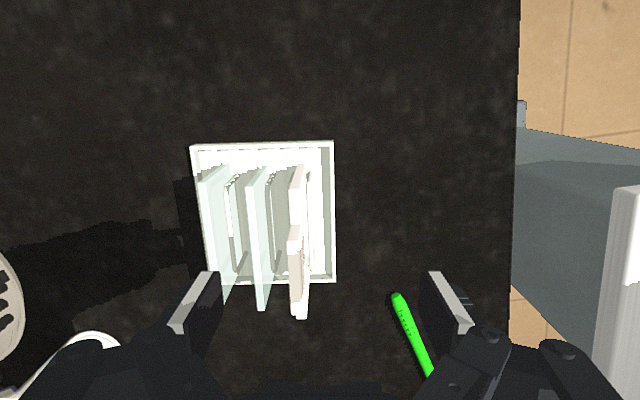

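The view shows the cassette tab at (298,265) and plates to its left at (215,220) and (258,225), well clear of the right finger. I'm centering first, then descending.

Call:
step_arm(rows=[-0.0135,-0.0075,0.009,-0.0025,-0.002,-0.018,-0.0135,-0.0075,0.009,-0.0025,-0.002,-0.018,0,0,0,0,0,0])

```text
time_s: 4.47
tcp_pos: [0.4535, -0.1805, 0.3123]
ee_rot: [0.001, -0.671, 0.741, -0.0]
ft_force: [0.3, 0.9, 0.0]
gripper_width: 0.0855
```

```bash
python3 - <<'E'
from h import *
p,R,s=pose(); print(p,s['time_s'])
plan(np.array([.4525,-.1835,.259]),tool(263.7))
E
```

```text
[ 0.4534516  -0.18049646  0.31230147] 4.475
dist 0.0534 turn deg [-0.07  0.05  0.59] rows 2
[0.0016, 0.0004, 0.0266, -0.0006, 0.0004, 0.0052]
[0.0016, 0.0003, 0.0266, -0.0006, 0.0004, 0.0052]
```

Call:
step_arm(rows=[0.001,0.0003,0.018,0,0,0.003,0.001,0.0003,0.018,0,0,0.003,0.001,0.0002,0.015,0,0,0.003,0,0,0,0,0,0])

```text
time_s: 4.97
tcp_pos: [0.4546, -0.1796, 0.2601]
ee_rot: [0.001, -0.671, 0.742, -0.0]
ft_force: [0.7, 1.0, 0.3]
gripper_width: 0.0855
```

```bash
python3 - <<'E'
from h import *
p,R,s=pose(); print(p,s['time_s'],s['ft_force'])
plan(np.array([.4525,-.1835,.259]),tool(263.7))
c=read_camera('wrist'); save('w4',c['color'])
E
```

```text
[ 0.45460217 -0.17959408  0.26007524] 4.975 [0.73168017 1.00752546 0.29512662]
dist 0.0046 turn deg [-0.1   0.03  0.56] rows 1
[0.0041, 0.0017, 0.0011, -0.0017, 0.0005, 0.0098]
```

View pics/w4.png

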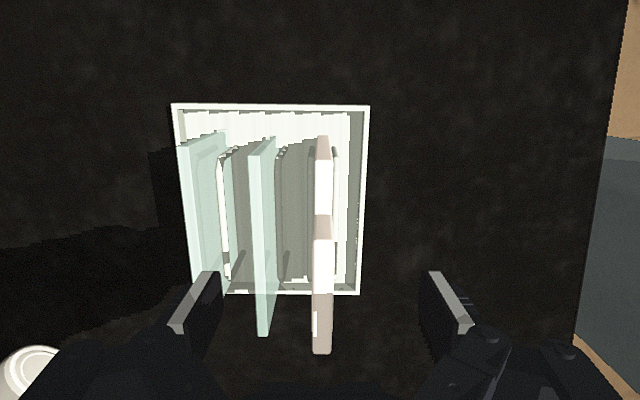

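The cassette tab at (322,280) is midway between the fingers, at (200,300) and (445,300). I'll make a small correction, then close.

Call:
step_arm(rows=[0.004,0.0015,0.001,0,0,0.01,0,0,0,0,0,0])

```text
time_s: 5.28
tcp_pos: [0.4537, -0.1833, 0.261]
ee_rot: [0.002, -0.667, 0.745, -0.002]
ft_force: [-0.5, -0.2, 0.2]
gripper_width: 0.0859
```

Call:
step_arm(rows=[0.002,0,0,0,0,0,0,0,0,0,0,0,0,0,0,0,0,0,0,0,0,0,0,0,0,0,0,0,0,0], hand=0.5, grip_force=25)

```text
time_s: 5.9
tcp_pos: [0.4535, -0.1856, 0.262]
ee_rot: [0.003, -0.667, 0.745, -0.003]
ft_force: [1.0, 0.1, -0.0]
gripper_width: 0.0429
```

```bash
python3 - <<'E'
from h import *
p,R,s=pose(); print(p,s['time_s'],s['ft_force'],s['gripper_width'])
plan(np.array([.4525,-.1835,.259]),tool(263.7))
E
```

```text
[ 0.45354523 -0.18563349  0.26198533] 5.9 [ 0.98050453  0.05016527 -0.01330324] 0.042920417293639775
dist 0.0038 turn deg [-0.47  0.02  0.03] rows 1
[-0.002, 0.0013, 0.003, -0.0081, 0.0003, 0.0005]
```

Call:
step_arm(rows=[-0.002,0.001,0.003,-0.008,0,0,0,0,0.001,0,0,0,0,0,0,0,0,0,0,0,0,0,0,0,0,0,0,0,0,0,0,0,0,0,0,0], hand=0, grip_force=50)

```text
time_s: 6.65
tcp_pos: [0.4531, -0.1834, 0.2578]
ee_rot: [0.0, -0.667, 0.745, -0.0]
ft_force: [-0.1, -0.1, -0.5]
gripper_width: 0.007
```

```bash
python3 - <<'E'
from h import *
p,R,s=pose(); print(p,s['time_s'],s['ft_force'],s['gripper_width'])
plan(np.array([.4525,-.1835,.379]),tool(263.7),n=4)
E
```

```text
[ 0.45309326 -0.18336635  0.25783743] 6.65 [-0.10848411 -0.05273568 -0.50239492] 0.00697021008038328
dist 0.1212 turn deg [-0.04  0.01  0.05] rows 4
[0.0, 0.0001, -0.0303, -0.0002, 0.0, 0.0002]
[0.0, 0.0001, -0.0303, -0.0002, 0.0, 0.0002]
[0.0, 0.0001, -0.0303, -0.0002, 0.0, 0.0002]
[0.0, 0.0001, -0.0303, -0.0002, 0.0, 0.0002]
```

Call:
step_arm(rows=[0,0,-0.012,0,0,0,0,0,-0.02,0,0,0,0,0,-0.025,0,0,0,0,0,-0.025,0,0,0,0,0,-0.025,0,0,0,0,0,-0.012,0,0,0,0,0,0,0,0,0])

```text
time_s: 7.52
tcp_pos: [0.4515, -0.1832, 0.3823]
ee_rot: [-0.0, -0.667, 0.745, 0.001]
ft_force: [-0.0, 1.2, -1.4]
gripper_width: 0.0071
```

```bash
python3 - <<'E'
from h import *
p,R,s=pose(); print(p,s['time_s'],s['ft_force'],s['gripper_width'])
c=read_camera('wrist'); save('w5',c['color'])
c=read_camera('scene'); save('s5',cv2.resize(c['color'][120:270,180:370],None,fx=4,fy=4,interpolation=cv2.INTER_CUBIC))
E
```

```text
[ 0.4514736  -0.18317713  0.38227014] 7.525 [-0.03762475  1.22306065 -1.38024248] 0.007109693372115927
```

View pics/w5.png

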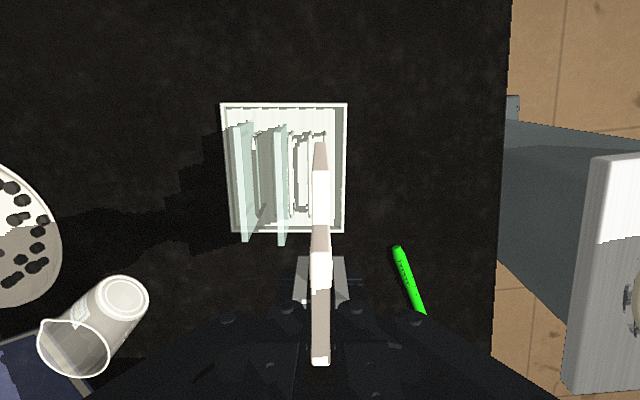

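View pics/s5.png

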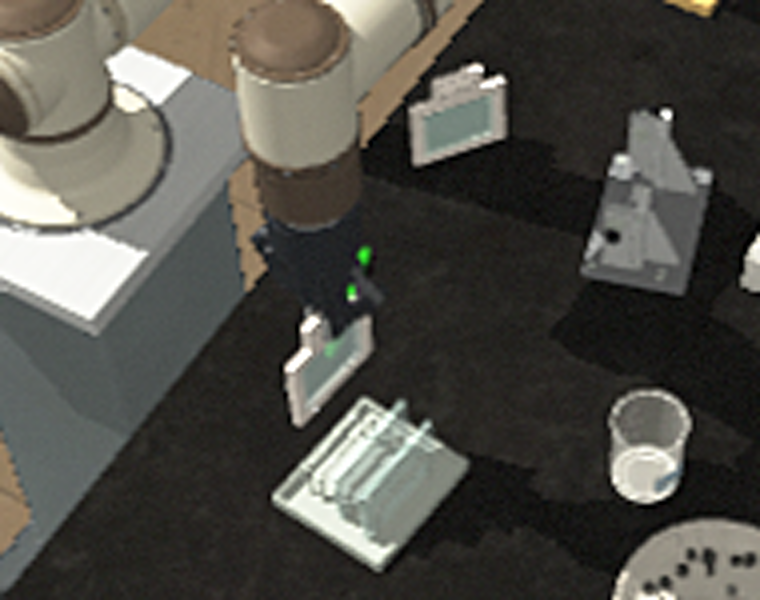

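Lifted cleanly, and both plates stay in the rack at (245,180) and (280,185). Now the transit to a leaning pre-pose in front of the stand.

```bash
cat >> h.py <<'E'
SY=15.5; O=np.array([.56206,.20325,0]); a_=np.deg2rad(SY)
EX=np.array([np.cos(a_),np.sin(a_),0]); EY=np.array([-EX[1],EX[0],0]); EZ=np.array([0,0,1.])
GH=.0998
def tgt(xf,zf,lean,up=0.,y=0.):
    "front-bottom corner at stand x xf, z zf (mm), lean deg, up mm along cassette"
    th=np.deg2rad(lean); u=np.cos(th)*EZ-np.sin(th)*EX; n=np.cos(th)*EX+np.sin(th)*EZ
    F=O+(xf*EX+y*EY+zf*EZ+4*n+up*u)/1000
    return F+(GH+.155)*u, tool(270+SY,lean)
def corner():
    p,R,s=pose(); M=R.as_matrix(); u=-M[:,2]; n=-M[:,1]; F=p-(GH+.155)*u; B=F-.004*n-O; K=F+.004*n-O
    lean=np.degrees(np.arctan2(-u@EX,u[2])); roll=np.degrees(np.arctan2(u@EY,u[2])); yaw=np.degrees(np.arctan2(n[1],n[0]))-SY
    print('t',s['time_s'],'front corner x,y,z',(1000*np.array([B@EX,B@EY,B[2]])).round(1),'back x,z',(1000*np.array([K@EX,K[2]])).round(1),'lean %.2f roll %.2f yaw %.2f'%(lean,roll,yaw),'F(stand)',np.round([s['ft_force']@EX,s['ft_force']@EY,s['ft_force'][2]],1),'w',round(s['gripper_width']*1000,1))
E
python3 - <<'E'
from h import *
corner(); p,R=tgt(-9,13,20,90); print(p); plan(p,R)
E
```

```text
t 7.625 front corner x,y,z [-214.8 -340.5  126.2] back x,z [-207.3  126.2] lean -0.24 roll -0.18 yaw -21.82 F(stand) [ 0.3 -0.4 -1.6] w 7.3
[0.44336985 0.17033431 0.3383741 ]
dist 0.3561 turn deg [ 20.03  -3.68 -21.62] rows 8
[-0.0438, 0.0058, 0.0054, 0.0437, -0.008, -0.0472]
[-0.044, 0.004, 0.0056, 0.0437, -0.008, -0.0472]
[-0.0441, 0.0022, 0.0058, 0.0437, -0.008, -0.0472]
[-0.0441, 0.0003, 0.0061, 0.0437, -0.008, -0.0472]
[-0.044, -0.0015, 0.0064, 0.0437, -0.008, -0.0472]
[-0.0439, -0.0032, 0.0069, 0.0437, -0.008, -0.0472]
[-0.0436, -0.005, 0.0074, 0.0437, -0.008, -0.0472]
[-0.0433, -0.0067, 0.008, 0.0437, -0.008, -0.0472]
```

Call:
step_arm(rows=[-0.04,0.006,0.004,0.044,-0.008,-0.047,-0.042,0.004,0.004,0.044,-0.008,-0.047,-0.043,0.002,0.004,0.044,-0.008,-0.047,-0.043,0,0.004,0.044,-0.008,-0.047,-0.043,-0.0015,0.004,0.044,-0.008,-0.047,-0.042,-0.003,0.004,0.044,-0.008,-0.047,-0.04,-0.005,0.004,0.044,-0.008,-0.047,-0.035,-0.006,0.004,0.04,-0.008,-0.042,0,0,0,0,0,0])

```text
time_s: 8.75
tcp_pos: [0.4378, 0.1559, 0.3449]
ee_rot: [-0.132, 0.786, -0.595, 0.101]
ft_force: [-0.4, -0.6, -1.0]
gripper_width: 0.0075
```

```bash
python3 - <<'E'
from h import *
corner(); p,R=tgt(-9,13,20,70); print(p); plan(p,R)
E
```

```text
t 8.75 front corner x,y,z [-52.8 -12.7 102.9] back x,z [-45.2 105.5] lean 19.11 roll 0.07 yaw 0.25 F(stand) [-0.6 -0.5 -1. ] w 7.5
[0.44996147 0.17216233 0.31958024]
dist 0.0325 turn deg [ 0.89 -0.06  0.24] rows 1
[-0.0124, -0.007, 0.0292, 0.0155, -0.0011, 0.0042]
```

Call:
step_arm(rows=[-0.0062,-0.0035,0.008,0.008,0,0.002,-0.0062,-0.0035,0.008,0.008,0,0.002,0,0,0,0,0,0])

```text
time_s: 9.12
tcp_pos: [0.4461, 0.1703, 0.329]
ee_rot: [-0.136, 0.783, -0.597, 0.105]
ft_force: [0.1, -0.7, -1.4]
gripper_width: 0.0075
```

```bash
python3 - <<'E'
from h import *
corner(); p,R=tgt(-9,13,20,40); print(p); plan(p,R)
for n,b in(('scene',(250,110,410,230)),('top',(200,160,330,260)),('wrist',None)):
    c=read_camera(n); im=c['color'] if b is None else cv2.resize(c['color'][b[1]:b[3],b[0]:b[2]],None,fx=5,fy=5,interpolation=cv2.INTER_CUBIC); save(n+'6',im)
E
```

```text
t 9.125 front corner x,y,z [-38.2  -1.7  87.9] back x,z [-30.7  90.6] lean 19.75 roll 0.23 yaw -0.13 F(stand) [-0.1 -0.7 -1.4] w 7.5
[0.45984891 0.17490435 0.29138947]
dist 0.0403 turn deg [ 0.25 -0.22 -0.12] rows 1
[-0.0009, -0.0009, 0.0403, 0.0043, -0.0039, -0.0022]
```

View pics/scene6.png

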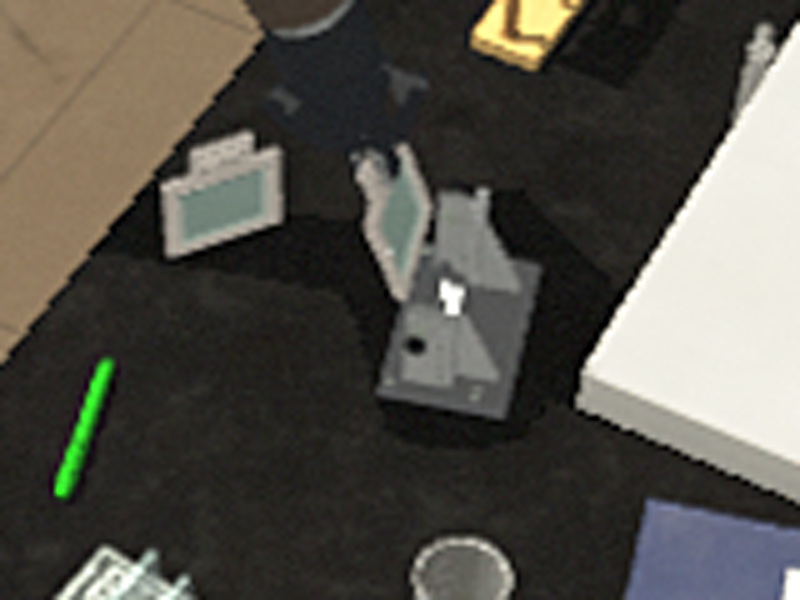

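View pics/wrist6.png

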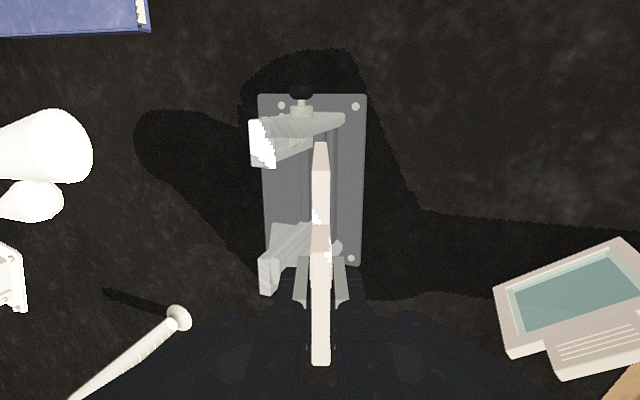

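Cassette is leaning towards the robot in front of the stand. Its right shoulder edge is at (320,143), the stand's cheek at (300,125), and nothing is touching. I'll check lateral alignment in this one image.

```bash
python3 - <<'E'
from h import *
p,R,s=pose(); c=read_camera('wrist'); A=cloud(c).reshape(-1,3); Z=c['range_z'].reshape(-1)
T=R.inv().apply(A-p)*1000  # tool coords mm
# cassette coords: y=-toolx, x=-tooly, z=(254.8-toolz)
cy=-T[:,0]; cx=-T[:,1]; cz=254.8-T[:,2]
white=(c['color'].reshape(-1,3).min(1)>150)
k=(abs(cx)<7)&(cz>20)&(cz<118)&(abs(cy)<60)&(Z>0)&white
for z0,z1 in((105,118),(78,90),(40,75)):
    kk=k&(cz>z0)&(cz<z1); print(z0,kk.sum(),'y',np.percentile(cy[kk],[0.5,2,50,98,99.5]).round(1),'x',np.percentile(cx[kk],[2,50,98]).round(1),'z',np.percentile(cz[kk],[50,98]).round(1))
# stand in S frame
B=(A-O)*1000; X=B@EX;Y=B@EY;H=B[:,2]
for nm,z0,z1 in(('tops',101,109),('cheek',88,95),('base',9,16)):
    for sg in(-1,1):
        kk=(H>z0)&(H<z1)&(abs(X)<60)&(abs(Y)<90)&(Y*sg>33)&~k; print(nm,sg,kk.sum(),'x',np.percentile(X[kk],[1,50,99]).round(1),'y',np.percentile(Y[kk],[1,50,99]).round(1),'z',np.median(H[kk]).round(1))
kk=(H>9)&(H<16)&(abs(X)<60)&(abs(Y)<90); print(cv2.minAreaRect(np.stack([X[kk],Y[kk]],1).astype(np.float32)))
E
```

```text
105 2408 y [-26.1 -25.9  -6.2  23.9  25.1] x [-4.5 -0.8  3. ] z [113.  114.2]
78 1113 y [-49.9 -49.8 -37.9 -25.4 -24.8] x [-4.3 -0.8  3.1] z [85.1 88.6]
40 216 y [-50.  -49.9 -49.7 -48.8 -48.6] x [-4.3 -0.6  3.2] z [60.1 74.5]
tops -1 1038 x [-40.4   0.9   9.1] y [-64.7 -48.4 -34.5] z 104.6
tops 1 711 x [-7.5  1.2  9.3] y [33.7 45.5 63.8] z 104.6
cheek -1 854 x [-29.8 -14.7   5.2] y [-65.9 -59.6 -52.5] z 92.9
cheek 1 78 x [-0.7  2.1  9.4] y [33.2 34.4 62.1] z 91.9
base -1 2872 x [-46.4 -24.2  52.8] y [-79.4 -67.  -33.8] z 12.9
base 1 1500 x [-46.2 -30.5  53.9] y [33.3 46.6 77.6] z 12.8
((4.184688568115234, -0.1367034912109375), (158.87994384765625, 101.81769561767578), 89.85615539550781)
```

Everything agrees: cassette edges read −50/+26 mm, stand y is about 0, and both heights read about 1 mm high, so that bias cancels. Descending along the lean.

Call:
step_arm(rows=[-0.001,-0.0005,0.013,0.004,-0.003,-0.002,-0.001,0,0.013,0,0,0,0,0,0.012,0,0,0,0,0,0,0,0,0])

```text
time_s: 9.82
tcp_pos: [0.4589, 0.1746, 0.2957]
ee_rot: [-0.14, 0.783, -0.597, 0.106]
ft_force: [-1.3, -0.2, -1.3]
gripper_width: 0.0073
```

```bash
python3 - <<'E'
from h import *
corner(); p,R=tgt(-8.5,13,20,12); plan(p,R)
E
```

```text
t 9.825 front corner x,y,z [-22.5   0.1  55.3] back x,z [-15.  58.] lean 20.27 roll -0.02 yaw -0.19 F(stand) [-1.3  0.1 -1.3] w 7.3
dist 0.0325 turn deg [-0.27  0.02 -0.18] rows 1
[-0.0, 0.0002, 0.0325, -0.0047, 0.0003, -0.0031]
```

Call:
step_arm(rows=[0,0,0.011,-0.004,0,-0.003,0,0,0.011,0,0,0,0,0,0.01,0,0,0,0,0,0,0,0,0])

```text
time_s: 10.32
tcp_pos: [0.4703, 0.1777, 0.2657]
ee_rot: [-0.14, 0.784, -0.596, 0.105]
ft_force: [0.1, 0.4, -1.1]
gripper_width: 0.0072
```

```bash
python3 - <<'E'
from h import *
corner(); p,R=tgt(-8.5,12.5,20,0); plan(p,R)
E
```

```text
t 10.325 front corner x,y,z [-11.1   0.3  25.1] back x,z [-3.6 27.9] lean 20.17 roll -0.08 yaw -0.02 F(stand) [ 0.2  0.3 -1.1] w 7.2
dist 0.0128 turn deg [-0.17  0.08 -0.02] rows 1
[-0.0001, 0.0011, 0.0128, -0.0029, 0.0014, -0.0004]
```

Call:
step_arm(rows=[0,0.0005,0.005,-0.002,0,0,0,0,0.004,0,0,0,0,0,0,0,0,0])

```text
time_s: 10.7
tcp_pos: [0.4733, 0.1788, 0.2575]
ee_rot: [-0.14, 0.784, -0.596, 0.105]
ft_force: [-0.6, -0.5, -1.7]
gripper_width: 0.0071
```

```bash
python3 - <<'E'
from h import *
corner(); p,R=tgt(-8.5,12.5,20,0); plan(p,R)
E
```

```text
t 10.7 front corner x,y,z [-8.   0.8 17. ] back x,z [-0.5 19.7] lean 20.16 roll -0.15 yaw -0.03 F(stand) [-0.7 -0.3 -1.7] w 7.1
dist 0.0042 turn deg [-0.16  0.14 -0.03] rows 1
[0.0002, 0.0013, 0.004, -0.0029, 0.0024, -0.0005]
```

Call:
step_arm(rows=[0.0005,0.0015,0.003,-0.002,0.002,0,0,0,0.0025,0,0,0,0,0,0.001,0,0,0])

```text
time_s: 11.08
tcp_pos: [0.4748, 0.1792, 0.2526]
ee_rot: [-0.14, 0.784, -0.596, 0.105]
ft_force: [-3.5, -1.0, 2.9]
gripper_width: 0.0072
```

```bash
python3 - <<'E'
from h import *
corner(); p,R=tgt(-8.5,12,20,0); plan(p,R)
c=read_camera('wrist'); save('w7',c['color'])
c=read_camera('scene'); save('s7',cv2.resize(c['color'][110:230,250:410],None,fx=5,fy=5,interpolation=cv2.INTER_CUBIC))
E
```

```text
t 11.075 front corner x,y,z [-6.5  0.7 12. ] back x,z [ 1.  14.8] lean 20.16 roll -0.12 yaw -0.02 F(stand) [-3.6 -0.   2.9] w 7.2
dist 0.0014 turn deg [-0.16  0.12 -0.01] rows 1
[0.0002, 0.0012, -0.0007, -0.0027, 0.002, -0.0002]
```

View pics/s7.png

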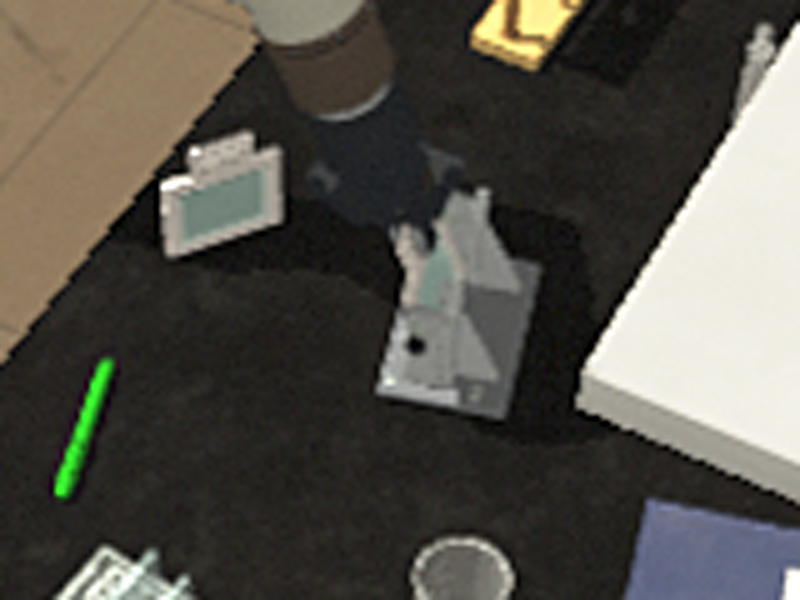

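View pics/w7.png

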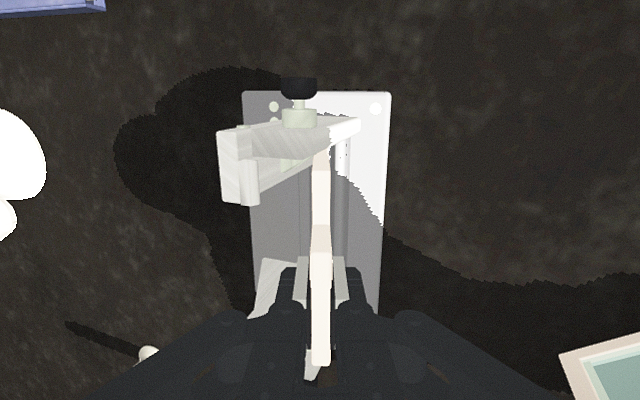

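The foot has just touched the slot floor (z reading 12.0, about +4 N up) and the back wall (−3.6 N), so the stand is about 0.7 mm further back than measured. I'll update the frame and start straightening.

```bash
cat >> h.py <<'E'
O=O+.0007*EX
def up(lean,dz=0.2,fx=-4.7,y=0.): 
    return tgt(fx-4*np.cos(np.deg2rad(lean)),12+dz,lean,0,y)
E
python3 - <<'E'
from h import *
corner(); p,R=up(10); plan(p,R,4)
E
```

```text
t 11.175 front corner x,y,z [-7.2  0.7 12. ] back x,z [ 0.3 14.8] lean 20.15 roll -0.11 yaw -0.03 F(stand) [-1.3 -0.2  0.7] w 6.9
dist 0.0438 turn deg [-10.15   0.11  -0.02] rows 4
[0.0001, -0.0109, 0.001, -0.0443, 0.0005, -0.0001]
[0.0001, -0.0109, 0.0005, -0.0443, 0.0005, -0.0001]
[0.0001, -0.0109, 0.0, -0.0443, 0.0005, -0.0001]
[0.0001, -0.0109, -0.0004, -0.0443, 0.0005, -0.0001]
```

Call:
step_arm(rows=[0.0003,-0.01,0.001,-0.043,0,0,0.0003,-0.0105,0.0005,-0.043,0,0,0,-0.0105,0,-0.043,0,0,0,-0.0095,0,-0.04,0,0,0,0,0,0,0,0], grip_force=70)

```text
time_s: 11.8
tcp_pos: [0.5099, 0.1891, 0.2634]
ee_rot: [-0.077, 0.793, -0.602, 0.058]
ft_force: [-0.3, -0.3, -1.0]
gripper_width: 0.0071
```

```bash
python3 - <<'E'
from h import *
corner(); p,R=up(5); plan(p,R,3)
E
```

```text
t 11.8 front corner x,y,z [-9.6  0.6 12.6] back x,z [-1.7 14.1] lean 11.09 roll -0.08 yaw 0.08 F(stand) [-0.4 -0.2 -1. ] w 7.1
dist 0.028 turn deg [-6.09  0.07  0.09] rows 3
[0.0001, -0.0093, 0.0008, -0.0355, 0.0004, 0.0005]
[0.0001, -0.0093, 0.0005, -0.0355, 0.0004, 0.0005]
[0.0001, -0.0093, 0.0001, -0.0355, 0.0004, 0.0005]
```

Call:
step_arm(rows=[0,-0.0095,0.001,-0.036,0,0,0,-0.0095,0.0005,-0.036,0,0,0,-0.0095,0,-0.036,0,0,0,0,0,0,0,0])

```text
time_s: 12.3
tcp_pos: [0.5365, 0.1966, 0.2667]
ee_rot: [-0.035, 0.796, -0.604, 0.026]
ft_force: [1.7, -0.4, -0.3]
gripper_width: 0.0067
```

```bash
python3 - <<'E'
from h import *
corner(); p,R=up(2); plan(p,R,2); p,R=up(0,fx=-4.5); plan(p,R,2)
E
```

```text
t 12.3 front corner x,y,z [-9.   1.  12.6] back x,z [-1.  13.3] lean 4.98 roll -0.11 yaw 0.13 F(stand) [ 1.6 -0.9 -0.3] w 6.7
dist 0.0136 turn deg [-2.98  0.11  0.13] rows 2
[0.0002, -0.0068, 0.0005, -0.026, 0.001, 0.0011]
[0.0002, -0.0068, 0.0003, -0.026, 0.001, 0.0011]
dist 0.0227 turn deg [-4.98  0.11  0.13] rows 2
[0.0003, -0.0113, 0.0009, -0.0435, 0.0009, 0.0012]
[0.0002, -0.0113, 0.0004, -0.0435, 0.0009, 0.0012]
```

Call:
step_arm(rows=[0.0005,-0.007,0.001,-0.026,0.001,0.001,0.0005,-0.007,0.0005,-0.026,0.001,0.001,0,0,0,0,0,0])

```text
time_s: 12.68
tcp_pos: [0.5486, 0.1993, 0.267]
ee_rot: [-0.015, 0.796, -0.605, 0.011]
ft_force: [0.8, 0.6, -2.2]
gripper_width: 0.0066
```

```bash
python3 - <<'E'
from h import *
corner(); p,R=up(0,fx=-4.3); plan(p,R,2)
c=read_camera('wrist'); save('w8',c['color'])
E
```

```text
t 12.675 front corner x,y,z [-9.1 -0.  12.2] back x,z [-1.1 12.5] lean 2.16 roll -0.03 yaw 0.01 F(stand) [ 0.9  0.3 -2.2] w 6.6
dist 0.0104 turn deg [-2.16  0.03  0.01] rows 2
[-0.0001, -0.0052, 0.0002, -0.0188, 0.0002, 0.0001]
[-0.0001, -0.0052, 0.0001, -0.0188, 0.0002, 0.0001]
```

View pics/w8.png

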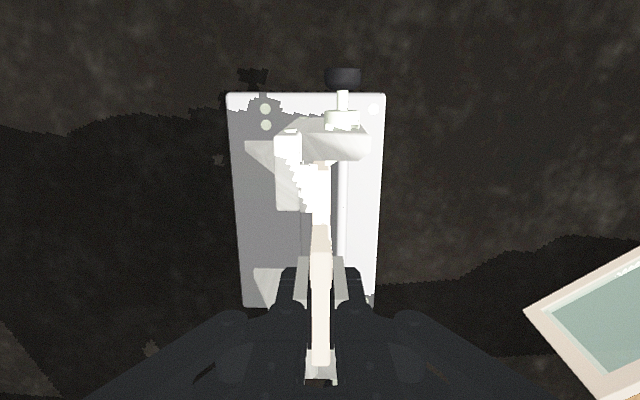

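Going well: the cassette shoulder at (318,185) is moving in under the lug at (288,185). Finishing the turn with a slight overtravel.

Call:
step_arm(rows=[0,-0.005,0,-0.019,0,0,0,-0.005,0,-0.019,0,0,0,0,0,0,0,0])

```text
time_s: 13.1
tcp_pos: [0.5578, 0.2019, 0.267]
ee_rot: [0.001, 0.796, -0.605, -0.001]
ft_force: [0.6, 0.8, -0.6]
gripper_width: 0.0073
```

```bash
python3 - <<'E'
from h import *
corner()
c=read_camera('wrist'); save('w9',cv2.resize(c['color'][90:290,210:410],None,fx=3,fy=3,interpolation=cv2.INTER_CUBIC))
c=read_camera('scene'); save('s9',cv2.resize(c['color'][130:210,310:380],None,fx=7,fy=7,interpolation=cv2.INTER_CUBIC))
E
```

```text
t 13.1 front corner x,y,z [-9.6 -0.1 12.3] back x,z [-1.6 12.2] lean -0.12 roll -0.02 yaw 0.04 F(stand) [ 0.8  0.6 -0.6] w 7.3
```

View pics/w9.png

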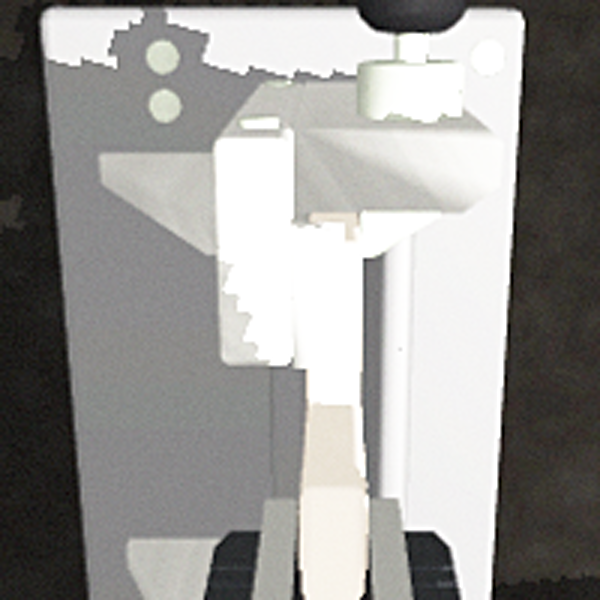

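View pics/s9.png

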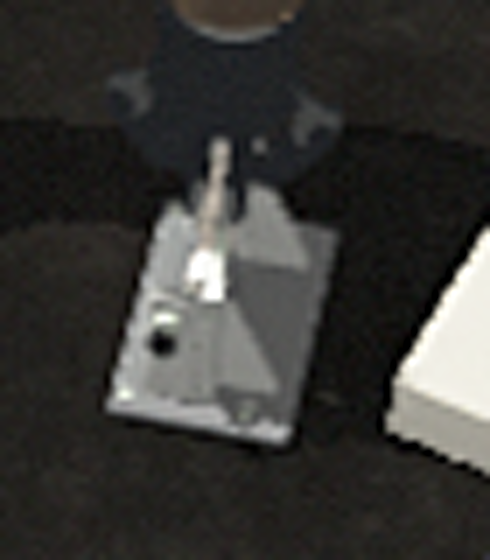

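The right catch nose shows at (400,235), just in front of the cassette face. I'll press back 1.5–2 mm more to be sure both catches snap.

Call:
step_arm(rows=[0,-0.0015,0.0003,-0.003,0,0,0,-0.001,0,0,0,0,0,-0.001,0,0,0,0])

```text
time_s: 13.58
tcp_pos: [0.5604, 0.2024, 0.267]
ee_rot: [0.003, 0.796, -0.605, -0.002]
ft_force: [-2.0, 0.5, 1.1]
gripper_width: 0.0067
```

```bash
python3 - <<'E'
from h import *
corner()
c=read_camera('wrist'); save('w10',cv2.resize(c['color'][90:290,210:410],None,fx=3,fy=3,interpolation=cv2.INTER_CUBIC))
A=cloud(c).reshape(-1,3);B=(A-O)*1000;X=B@EX;Y=B@EY;H=B[:,2]
for sg in(-1,1):
    k=(H>82)&(H<90)&(Y*sg<53)&(Y*sg>38)&(X<-9)&(X>-30); print(sg,k.sum(), k.any() and (X[k].min().round(1),X[k].max().round(1),abs(Y[k]).min().round(1),np.median(H[k]).round(1)))
E
```

```text
t 13.575 front corner x,y,z [-8.4 -0.4 12.3] back x,z [-0.4 12.2] lean -0.43 roll 0.01 yaw 0.02 F(stand) [-1.8  1.   1.1] w 6.7
-1 233 (np.float64(-22.5), np.float64(-9.2), np.float64(45.4), np.float64(86.0))
1 17 (np.float64(-12.3), np.float64(-10.6), np.float64(51.7), np.float64(87.1))
```

View pics/w10.png

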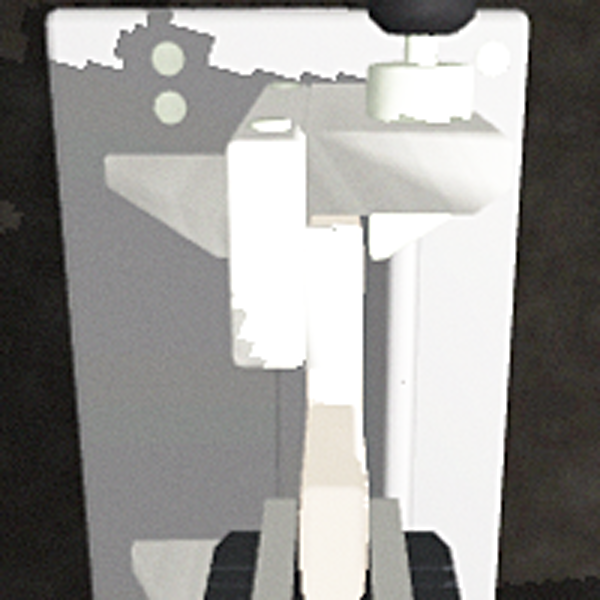

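The right catch is fully out (tip |y|=45.4, tip gap visible at (370,240)). The left is hidden by the fingers, so I'll look from the top.

```bash
python3 - <<'E'
from h import *
c=read_camera('top'); save('t10',cv2.resize(c['color'][160:240,205:305],None,fx=7,fy=7,interpolation=cv2.INTER_CUBIC))
for sg in(-1,1):
    w=O+(-12*EX+sg*.0*EY)/1000; w=O+(-10*EX+45*sg*EY+85*EZ)/1000; q=c['K']@(c['R']@w+c['t']); print(sg,((q[:2]/q[2])-[205,160])*7)
E
```

```text
-1 [390.35261292 225.02511912]
1 [198.87140639 289.21398749]
```

View pics/t10.png

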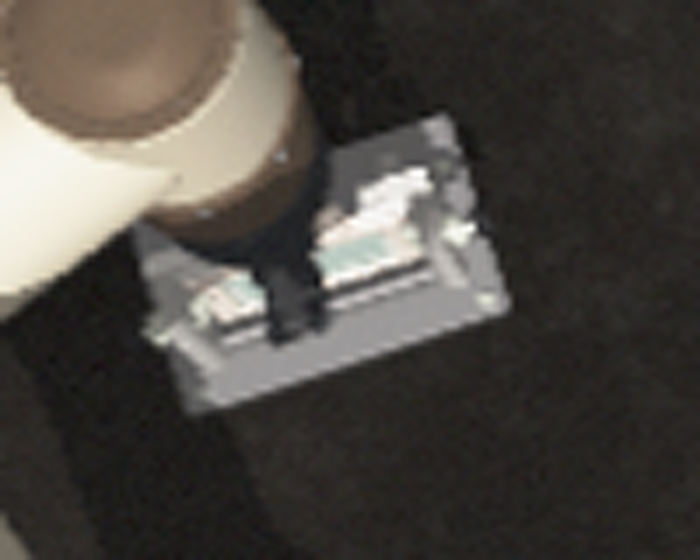

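Call:
step_arm(rows=[0,-0.0025,0,0,0,0,0,-0.002,0,0,0,0])

```text
time_s: 13.92
tcp_pos: [0.5621, 0.203, 0.267]
ee_rot: [0.007, 0.796, -0.605, -0.005]
ft_force: [-7.0, 0.2, 4.0]
gripper_width: 0.0067
```

```bash
python3 - <<'E'
from h import *
corner()
E
```

```text
t 13.925 front corner x,y,z [-9.2 -0.6 12.3] back x,z [-1.2 12.2] lean -1.00 roll 0.07 yaw 0.03 F(stand) [-6.6  2.1  4. ] w 6.7
```

Now pressed firmly (−6.6 N, past vertical). I'll relax to upright and open.

Call:
step_arm(rows=[-0.0005,0.002,0,0.012,0,0,0,0,0,0,0,0])

```text
time_s: 14.18
tcp_pos: [0.5598, 0.2028, 0.267]
ee_rot: [0.002, 0.796, -0.605, -0.001]
ft_force: [-1.2, -0.0, -0.0]
gripper_width: 0.007
```

Call:
step_arm(rows=[0,0,0,0,0,0,0,0,0,0,0,0,0,0,0,0,0,0,0,0,0,0,0,0], hand=0.4)

```text
time_s: 14.68
tcp_pos: [0.5611, 0.2033, 0.2673]
ee_rot: [0.001, 0.796, -0.605, -0.0]
ft_force: [-0.2, -0.9, -0.4]
gripper_width: 0.0343
```

```bash
python3 - <<'E'
from h import *
corner()
c=read_camera('wrist'); save('w11',cv2.resize(c['color'][90:400,170:470],None,fx=1.9,fy=1.9,interpolation=cv2.INTER_CUBIC))
E
```

```text
t 14.675 front corner x,y,z [-5.8  0.2 12.5] back x,z [ 2.2 12.5] lean -0.05 roll 0.04 yaw 0.05 F(stand) [-0.4 -0.8 -0.4] w 34.3
```

View pics/w11.png

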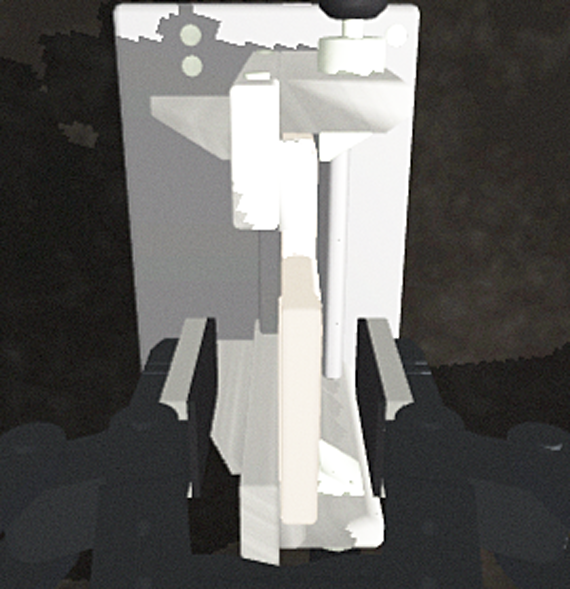

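Fingers are clear on both sides, the cassette (300,330) is upright behind both catch noses (right at (335,145), left at (340,470)). Rising straight up.

Call:
step_arm(rows=[0,0,-0.02,0,0,0,0,0,-0.03,0,0,0,0,0,-0.04,0,0,0,0,0,-0.04,0,0,0,0,0,-0.02,0,0,0,0,0,0,0,0,0])

```text
time_s: 15.48
tcp_pos: [0.5613, 0.2034, 0.4211]
ee_rot: [0.001, 0.796, -0.605, -0.0]
ft_force: [0.8, -0.6, -1.1]
gripper_width: 0.034
```

```bash
cat > chk.py <<'E'
from h import *
import sys
corner(); n=sys.argv[1]
c=read_camera('wrist'); save('w'+n,c['color'])
A=cloud(c).reshape(-1,3);B=(A-O)*1000;X=B@EX;Y=B@EY;H=B[:,2]
for nm,z0,z1 in(('tab',110,118),('catch',83,90.5)):
  for sg in(-1,1):
    k=(H>z0)&(H<z1)&(Y*sg<52.5)&(Y*sg>(2 if nm=='tab' else 40))&(X<(5 if nm=='tab' else -10))&(X>-30); print(nm,sg,k.sum(), k.any() and (np.percentile(X[k],[2,98]).round(1),abs(Y[k]).min().round(1),abs(Y[k]).max().round(1),np.median(H[k]).round(1)))
E
python3 chk.py 12
```

```text
t 15.475 front corner x,y,z [ -5.9   0.  166.3] back x,z [  2.1 166.3] lean -0.12 roll 0.06 yaw 0.03 F(stand) [ 0.6 -0.7 -1.1] w 34.0
tab -1 20 (array([-10.1,  -2. ]), np.float64(12.6), np.float64(25.1), np.float64(114.8))
tab 1 2 (array([-1.1, -1.1]), np.float64(4.5), np.float64(10.8), np.float64(117.8))
catch -1 79 (array([-22.4, -11.5]), np.float64(45.1), np.float64(52.2), np.float64(86.0))
catch 1 73 (array([-22.7, -11.5]), np.float64(44.8), np.float64(52.4), np.float64(86.0))
```

View pics/w12.png

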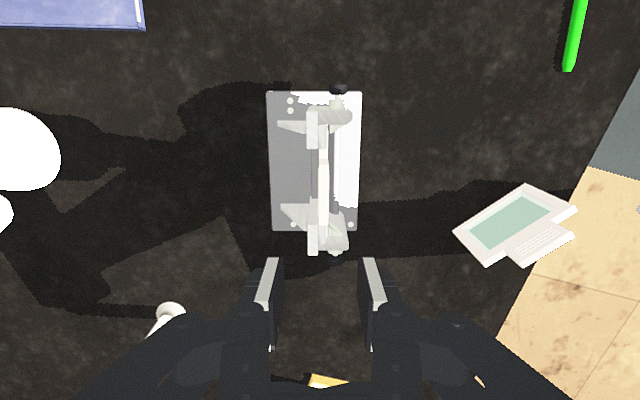

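Both catches are out symmetrically, with tips at |y|≈45. Now the tab height, the shoulder and the rest of the scene.

```bash
python3 - <<'E'
from h import *
c=read_camera('wrist')
A=cloud(c).reshape(-1,3);B=(A-O)*1000;X=B@EX;Y=B@EY;H=B[:,2]
k=(H>121)&(H<130)&(abs(Y)<40)&(abs(X)<40); q=np.stack([X[k],Y[k]],1).astype(np.float32); print(k.sum(),cv2.minAreaRect(q),np.median(H[k]))
k=(H>94)&(H<99.5)&(abs(Y)<33)&(abs(Y)>27)&(abs(X)<15); print('shoulder z',np.median(H[k]),k.sum(),np.percentile(X[k],[2,98]))
s=read_camera('scene'); save('s12',s['color']); save('t12',read_camera('top')['color'])
E
```

```text
587 ((-5.703571319580078, 0.6052188873291016), (51.5994758605957, 7.363519668579102), 89.90237426757812) 124.8586075102243
shoulder z 96.916681828191 63 [-8.91951048 -2.03294863]
```

View pics/s12.png

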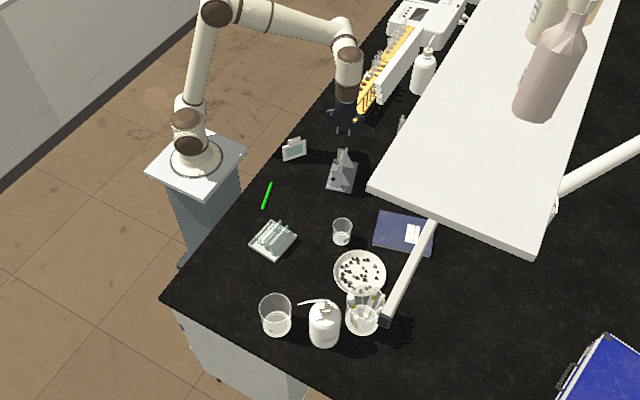

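The cassette is seated square. The tab top reads 124.9 mm (124 mm plus the camera's 0.8 mm bias), x is about −5.7 and the shoulders are at 96 mm. The plates are still in the rack at (275,240), and the beakers at (342,232) and (275,315) haven't moved. Handing in.

```bash
python3 -c "
from h import *
print(workorder.hand_in())"
```

```text
the job is handed in; nothing more can be done
None
```

The cassette is mounted in the casting stand with both side catches shut in front of it, and the job is handed in. It took about 15.6 s of the 48 s allowed.

I took the rightmost of the two look-alikes, the one in the rack's front place, and lifted it clear. I set its foot into the slot leaning about 20° forward, then straightened it under the lugs. Before letting go I pressed it back with about 7 N to be sure both catches had snapped.

**Last checks:**
- **Seating:** the cassette is upright and square to within about 0.1°. Its tab top reads 124.9 mm and its shoulders 96.9 mm, against 124 and 96 mm expected; the camera reads about 0.8 mm high.
- **Catches:** both are fully out, with tips about 45 mm from the centre line.
- **Surroundings:** both glass plates are still in the rack, and the small and big beakers stand where they were. I did not measure the measuring cylinder on its own at the end; the arm's path did not go near it.

**Disagreement:** when the foot touched the slot's back wall, the stand turned out to be about 0.7 mm further back than the cameras had shown. I corrected for that before straightening. No check failed.

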